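# Clear the test box and hold its lid at the balance point

## Task

Take the charger brick off the lid of the test box, lay it flat on the floor of the open drawer of the parts chest without dropping it, and push that drawer fully shut. Then take the lid by its bar, swing it up to its balance point, where it stands straight up over its hinge and would fall neither way, without letting it go over the back, and finish still gripping the bar and holding the lid steady there so that I can screw on the lid stay. Leave everything else on the bench where it is.

Things in the scene. Friction and masses are not known exactly. Their poses are not given: they have to be found in the camera images.
- charger: Black charger brick, 56 x 40 x 28 mm (its x, y, z), 0.1 to 0.15 kg, lying flat on the closed lid of the test box. Origin: centre of its underside; z up.
- test_box: Grey metal test box fixed to the bench, left or right of the robot: an open well 180 mm wide (y) under the lid, rim 76 mm high, front wall 210 mm before the origin (-x); behind it a solid housing to 65 mm behind the origin, 72 mm high. Origin: on the bench, midway across, 60 mm behind the hinge line; x points from the front (bar side, robot side) to the back, z up.
- lid_hinge (a point): Centre of the lid's hinge line, 80 mm above the bench; axes as the test box's (x to the back, y along the hinge line, z up).
- lid (a joint): Lid angle, rad: 0 closed and flat, grows as the front edge swings up and over to the back; 1.571 is straight up, its balance point (lid and bar are symmetric about the mid-plane through the hinge line); stop at 2.4. The hinge has next to no friction: let go, the lid falls shut or over the back. Lid and bar together 0.25 to 0.5 kg; plate 152 x 180 x 6 mm.
- lid_bar (a point): Round steel bar on the lid's free edge: 12 mm thick, 110 mm long (y), parallel to the hinge, 205 mm from it, in the lid's mid-plane. Rods 8 mm thick, 52 mm either side of its centre, hold its centre 50 mm before the lid's edge, so a finger fits between. Closed, it is 80 mm above the bench and 55 mm before the box. Point: bar centre; turns with the lid (axes as the test box's at joint 0).
- chest: Grey parts chest fixed to the bench, 200 x 220 x 130 mm (x, y, z) with two drawers one above the other at the front (-x); stands on the other side from the test box. Origin: centre of its underside; x points from the front to the back, z up.
- chest_drawer0 (a joint): How far the upper drawer is out, m: 0 fully shut, starts 0.108 to 0.130 (stop 0.134). It slides towards the chest's -x, stays where it is left; friction about 1 N.
- drawer_floor (a point): Centre of the upper drawer's inner floor, 75 mm above the bench; moves with the drawer; axes as the chest's. Inside 155 mm (x) by 178 mm (y), walls 33 mm above the floor; front wall 6 mm thick plus a 15 mm front panel, its top 43 mm above the floor. The chest covers the rear: only the front part of the inside (joint value less 21 mm) is open from above.
- chest_drawer0_handle (a point): Centre of the upper drawer's bar handle (11 mm round, 110 mm long, along y), 35 mm before the front panel, 95 mm above the bench; moves with the drawer.
- spool: Bystander, leave it alone: reel of solder, standing, 56 mm across, 42 mm high. Origin: centre of its underside.
- screwdriver: Bystander, leave it alone: black-handled screwdriver, 170 mm long, lying. Origin: centre of its underside.
- meter: Bystander, leave it alone: handheld multimeter lying flat, 150 x 75 x 34 mm. Origin: centre of its underside.
- spray_can: Bystander, leave it alone: white spray can, 58 mm across, 140 mm tall. Origin: centre of its underside.
- jar: Bystander, leave it alone: small glass jar with black lid, 52 mm across, 55 mm tall. Origin: centre of its underside.
- notebook: Bystander, leave it alone: black notebook, 130 x 190 x 16 mm. Origin: centre of its underside.
- mouse: Bystander, leave it alone: computer mouse, 100 x 58 x 30 mm. Origin: centre of its underside.
- pot: Bystander, leave it alone: small steel round tin, 36 mm across, 30 mm high, standing on top of the parts chest. Origin: centre of its underside.

How it is judged (in metres and radians):
On the way, in this order (a step that is already met when the one before it is completed fails the run):
1. the charger lies flat on the drawer floor, let go (x of charger in the frame of drawer_floor between -0.078 and 0.078 m and y of charger in the frame of drawer_floor between -0.089 and 0.089 m and z of charger in the frame of drawer_floor between -0.006 and 0.01 m and angle between charger's own z axis and vertical below 0.15 rad and linear speed of charger below 0.03 m/s and contact force between the fingers and charger below 0.05 N and value of joint chest_drawer0 above 0.03 m), for 0.2 s.
2. the drawer is shut with the charger in it (x of charger in the frame of drawer_floor between -0.078 and 0.078 m and y of charger in the frame of drawer_floor between -0.089 and 0.089 m and z of charger in the frame of drawer_floor between -0.006 and 0.01 m and angle between charger's own z axis and vertical below 0.15 rad and linear speed of charger below 0.03 m/s and value of joint chest_drawer0 below 0.006 m), for 0.2 s.
3. the lid is held by its bar at the balance point (value of joint lid between 1.5008 and 1.6408 rad and velocity of joint lid between -0.06 and 0.06 rad/s and contact force between the fingers and lid_c0 above 1 N), for 0.5 s.
At the end, for the whole second after the job is handed in: The upper drawer is shut (within 6 mm) with the charger lying flat on its floor, and the lid stands at its balance point (joint 1.571 within 0.07 rad, turning slower than 0.06 rad/s), held by the fingers on its bar (contact over 1 N) (all of step 2 and all of step 3); the arm keeps its last pose, push and grip.
It fails at once if the lid goes over the back (beyond 1.95 rad) (value of joint lid above 1.95 rad).
It fails at once if the charger is dropped: it moves faster than 0.8 m/s untouched, or lands on the bench ((linear speed of charger above 0.8 m/s and contact force between the fingers and charger below 0.05 N) or height (world z) of charger below 0.03 m).
It fails at once if a bystander on the bench is moved by more than 30 mm (distance of any of spool, screwdriver, meter, spray_can, jar, notebook, mouse from where it was at the start of the episode above 0.03 m).
It fails at once if the tin on the chest is moved by more than 30 mm (distance of pot from where it was at the start of the episode above 0.03 m).
It also fails if it takes over 72 s, if anything falls off the work surface, if the arm or the gripper's body presses on something with over 40 N, if the wrist force passes 120 N, or if a joint passes its speed limit or range.

## Robot

A 7-joint arm with a two-finger parallel gripper is mounted at the origin on the work surface. World frame = base frame: x ahead of the robot, y to its left, z up, the work surface at z = 0. Lengths are in mm, angles in rad, forces in N, time in s.
With the tool pointing down it reaches from about 400 to 850 mm from the base axis. Payload 4.5 kg.
Tool frame: the origin (TCP) lies midway between the tips of the shut fingers; the grasp point (between the pads) lies 19 mm behind it; z points along the fingers, y is the line along which they close (so a half turn about z gives the same grasp; the last joint's range is limited). The gripper opens to 88 mm and grips with 3 to 60 N. Pads are 18 mm wide; open, the fingers measure 123 mm over their backs; the gripper's body (75 mm by 187 mm) begins 45 mm behind the grasp point.
Start: joints at [1.164, 0.689, -0.195, 1.565, 0.157, 0.902, -0.215], TCP at [266.696, -565.269, 215.743] pointing down, gripper open.
Joint ranges: [-3.01, 3.01], [-0.46, 2.08], [-1.47, 1.51], [0.13, 2.56], [-1, 4.14], [0.04, 2.09], [-2.66, 2.66]. Speed limits (rad/s): [2.57, 2.57, 3.14, 3.14, 3.14, 3.14, 3.14].

## Interface

Orientations are given as [roll, pitch, yaw] about the fixed x, y, z axes, in that order (R = Rz(yaw) Ry(pitch) Rx(roll)).
In Python, from cell import arm, cams, order gives the robot as it stands.
- The arm moves only by the shell command python3 -m jog 'ROWS' [OPENING] [FORCE]. ROWS is text: rows parted by semicolons, each of 6 numbers parted by spaces: the shift along the world's x, y, z scaled (see below), then the turn, a rotation vector about the world's x, y, z scaled (see below). In form: dx dy dz wx wy wz; .... A call has 1 to 8 rows; each row is the pose to reach, as a shift and turn from the pose commanded when the call began, turning the shorter way round; what a row does not reach only later rows make up. The controller multiplies each number of a shift by 0.08 m and each number of a turn by 2 pi rad. A row lasts 1/10 s, in which the tool goes at most 50 mm and 8.59 degrees, less where a joint would pass 70% of its speed; a pose out of reach is approached as far as the arm can. A call with a number of a shift or a turn outside -1 to 1 is refused whole. A call with a gripper value outside its range is refused whole. OPENING is the opening, from 0 (shut) to 1 (fully open), set as the call begins (- or left out, the last holds). The fingers move at their own pace and stop on an object; FORCE is the grip in N (left out, the last holds). Time passes only in rows, so rows that repeat a pose let the fingers close. It gives the time, the measured TCP pose, the force, the opening and the grip force at its end, in the units of the state.
- arm.get_state(): the state, without advancing time (a new reading comes with each control period).
- cams.snapshot(name): name is "scene" or "top" or "wrist"; returns the picture (420x560x3 uint8, blue, green, red); there is no depth.
- cams.camera_params(name): a dict with "fov_y" (degrees; the focal length in pixels is half the picture's height over the tangent of half this angle, whatever the lens; pixels are square), "cx", "cy" (the principal point, pixels), "dist_coeffs" ([k1, k2, p1, p2, k3] as OpenCV has them; the pictures are not rectified), "extrinsics" (4x4, takes a point from world to camera coordinates); the wrist camera has in their place "tool_from_camera" (4x4, takes a point from camera to tool coordinates, whose origin is the TCP and whose axes are the flange's). Camera axes: x right, y up, looking along -z (the intrinsics and any distortion apply to the point x, -y, -z); pixel columns grow to the right and rows downward; lengths in mm; the calibration is good to about 2 mm. A picture is of the moment at which its call begins: read the wrist's pose just before it. camera_params takes no time and is no camera call.
- order.job_done(): hands the job in; it is judged then, once.
Trained networks look in the newest picture that a camera, given by its name, has taken for a name from the list of things; names that differ only in an ending like _2 or _b are one class to them, and where a whole thing is asked for, a point or a joint stands for the part that bears it (a point fixed in the world has none). Each returns a list of dicts, best first, with "p" (0 to 1); they miss things now and then, are a little off and sometimes report something else, mostly with a low value. They report only what shows in the picture. A call takes as long as a camera call.
- cams.masks_of(camera, target): "mask" (420x560 bool, what is visible of it).
- cams.landmark_of(camera, target): "position" ([x, y, z] in mm, in world coordinates, good to about 4 mm: a listed point, or the origin of a listed thing).
The state is a dict: "t": time; "joint_pos": joint angles; "dq": joint speeds; "joint_efforts": joint torques, N m; "tcp_pos": TCP position; "tool_rot": TCP orientation; "contact_force": force on the tool from outside, world axes, zero at the start; "ft_torque": the same for the moment, N m; "opening": finger opening in mm; "gripper_force": force on a finger pad.
Only numpy, scipy, OpenCV 4.12 (cv2) and the standard library are available. Lean on these libraries where they do the work, as an engineer would, in place of code of your own. Each camera call takes 0.05 s, during which the arm holds its last target. There are 200 camera calls.

## Working session

There is one attempt and no reset: what is moved stays moved. The work goes in short steps, Python scripts to look and compute and a shell command to move; the robot and the scene stay as the last step left them, time stands still between calls to the robot, and variables do not carry over. Pictures are saved under pics/ and viewed, at most 10 in all, crops included, and the job is handed in when it is done.

```bash
ls; mkdir -p pics
python3 - <<'E'
from cell import arm,cams,order
import cv2,numpy as np
s=arm.get_state(); print(s)
for c in ("scene","top"):
    cv2.imwrite(f"pics/{c}0.png",cams.snapshot(c))
    for n in ("charger","test_box","lid_hinge","lid_bar","chest","drawer_floor","chest_drawer0_handle","spool","screwdriver","meter","spray_can","jar","notebook","mouse","pot"):
        try:
            r=cams.landmark_of(c,n); print(c,n,[(np.round(d["position"]).tolist(),round(d["p"],2)) for d in r[:2]])
        except Exception as e: print(c,n,e)
E
```

```text
pics
{'t': 0.0, 'joint_pos': array([ 1.16383482,  0.69000531, -0.19449769,  1.56634448,  0.15730867,
        0.90253192, -0.21505864]), 'dq': array([ 0.00088982, -0.00294112,  0.00101774, -0.00034821,  0.0013284 ,
       -0.00268809, -0.00049731]), 'joint_efforts': array([-2.08906577e-04, -5.27563047e+01, -1.26704659e+00, -1.53429759e+01,
       -5.26666758e-02,  6.51413837e-03,  1.59707452e-04]), 'tcp_pos': array([ 266.28743651, -564.67088316,  214.8962573 ]), 'tool_rot': array([-3.13970210e+00,  1.57212983e-04,  4.40880284e-01]), 'contact_force': array([-1.01818384,  0.64430496, -0.32485525]), 'ft_torque': array([ 0.00235695,  0.03758958, -0.02141508]), 'gripper_force': 0.0, 'opening': 88.13662790499146}
scene charger [([710.0, 188.0, -4.0], 0.7)]
scene test_box [([699.0, -231.0, -2.0], 0.93)]
scene lid_hinge [([641.0, -218.0, 81.0], 0.76)]
scene lid_bar [([439.0, -183.0, 86.0], 0.82)]
scene chest [([711.0, 186.0, -4.0], 0.87), ([281.0, 289.0, 1.0], 0.34)]
scene drawer_floor [([594.0, 191.0, 79.0], 0.95), ([283.0, 285.0, 4.0], 0.71)]
scene chest_drawer0_handle [([462.0, 194.0, 91.0
[... 528 characters left out ...]
 test_box [([701.0, -229.0, 4.0], 0.9), ([711.0, 189.0, -1.0], 0.2)]
top lid_hinge [([640.0, -220.0, 78.0], 0.6)]
top lid_bar [([436.0, -185.0, 80.0], 0.83)]
top chest [([712.0, 191.0, -3.0], 0.76)]
top drawer_floor [([593.0, 194.0, 74.0], 0.73)]
top chest_drawer0_handle [([466.0, 187.0, 103.0], 0.82)]
top spool [([483.0, 7.0, -2.0], 0.69)]
top screwdriver [([378.0, -42.0, 2.0], 0.58)]
top meter [([440.0, -181.0, 78.0], 0.64), ([570.0, -460.0, -6.0], 0.59)]
top spray_can [([599.0, 434.0, -1.0], 0.83)]
top jar [([485.0, 418.0, 3.0], 0.64)]
top notebook [([322.0, -404.0, -2.0], 0.71)]
top mouse [([281.0, 290.0, 0.0], 0.84), ([747.0, 216.0, 128.0], 0.64)]
top pot [([747.0, 218.0, 127.0], 0.66)]
```

View pics/top0.png

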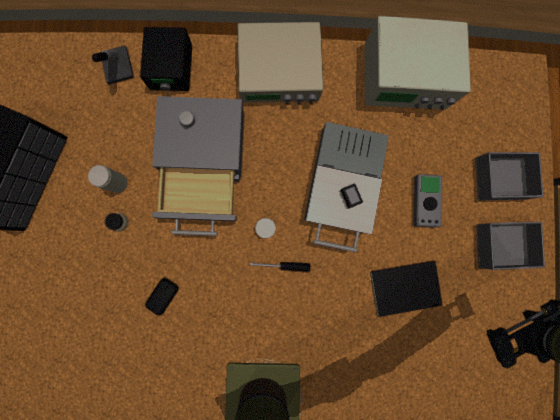

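View pics/scene0.png

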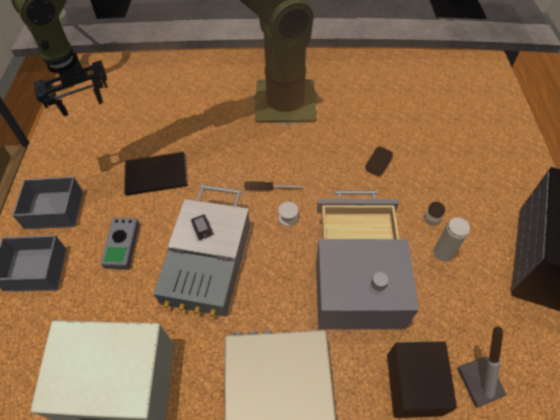

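```bash
cat > h.py <<'E'
from cell import arm,cams,order
import cv2,numpy as np
from scipy.spatial.transform import Rotation as Ro
def pose():
    s=arm.get_state(); T=np.eye(4); T[:3,:3]=Ro.from_euler('xyz',s['tool_rot']).as_matrix(); T[:3,3]=s['tcp_pos']; return T
def unproj(cam,px,z,T=None):
    "pixels -> world points on plane z"
    p=cams.camera_params(cam); f=210/np.tan(np.radians(p['fov_y'])/2)
    K=np.array([[f,0,p['cx']],[0,f,p['cy']],[0,0,1]])
    u=cv2.undistortPoints(np.array(px,float).reshape(-1,1,2),K,np.array(p['dist_coeffs'],float))[:,0]
    d=np.c_[u[:,0],-u[:,1],-np.ones(len(u))]
    M=np.linalg.inv(p['extrinsics']) if cam!='wrist' else T@np.array(p['tool_from_camera'])
    D=d@M[:3,:3].T; o=M[:3,3]
    return o+D*((z-o[2])/D[:,2])[:,None]
def rect(cam,n,z,T=None):
    r=cams.masks_of(cam,n)
    if not r: return None
    m=r[0]['mask'].astype(np.uint8); c=max(cv2.findContours(m,0,1)[0],key=cv2.contourArea)[:,0]
    w=unproj(cam,c,z,T); b=cv2.minAreaRect(w[:,:2].astype(np.float32)); return r[0]['p'],b,np.round(cv2.boxPoints(b)).tolist()
E
python3 -m jog '0.38 0.43 0.05 0 0 0; 0.76 0.85 0.1 0 0 0' && python3 -m jog '0.38 0.43 0.05 0 0 0; 0.76 0.85 0.1 0 0 0' && python3 -m jog '0.38 0.43 0.05 0 0 0; 0.76 0.85 0.1 0 0 0' && python3 -m jog '0.38 0.43 0.05 0 0 0; 0.76 0.85 0.1 0 0 0' && python3 -m jog '0.3 0.43 0.05 0 0 0; 0.5 0.7 0.1 0 0 0; 0.5 0.7 0.1 0 0 0; 0.5 0.7 0.1 0 0 0'
python3 - <<'E'
from h import *
T=pose(); im=cams.snapshot('wrist'); cv2.imwrite('pics/w1.png',im); print(T)
for n,z in (('charger',111),('lid',83)): print(n,rect('wrist',n,z,T))
for n in ('charger','lid_bar','lid_hinge','test_box'): print(n,[(np.round(d['position'],1).tolist(),round(d['p'],2)) for d in cams.landmark_of('wrist',n)[:2]])
cams.snapshot('top')
for n,z in (('charger',111),('lid_bar',80),('chest_drawer0_handle',95),('chest',130)): print(n,rect('top',n,z))
E
```

```text
t: 1.8
tcp_pos: [326.9, -497.5, 223.6]
tool_rot: [3.141, 0.0, 0.437]
contact_force: [1.3, 0.4, 0.3]
opening: 88.1
gripper_force: 0.0
t: 2.0
tcp_pos: [389.4, -427.8, 232.0]
tool_rot: [3.141, -0.0, 0.441]
contact_force: [0.6, -0.6, 0.3]
opening: 88.1
gripper_force: 0.0
t: 2.2
tcp_pos: [450.2, -359.7, 240.1]
tool_rot: [3.141, -0.0, 0.441]
contact_force: [-0.2, -0.5, 0.9]
opening: 87.8
gripper_force: 0.0
t: 2.4
tcp_pos: [511.0, -291.7, 248.1]
tool_rot: [3.141, -0.0, 0.441]
contact_force: [1.2, -0.2, 0.1]
opening: 87.9
gripper_force: 0.0
t: 2.8
tcp_pos: [549.8, -237.3, 255.7]
tool_rot: [3.141, 0.001, 0.442]
contact_force: [-0.2, -0.8, -0.2]
opening: 88.2
gripper_force: 0.0
[[ 9.03950997e-01  4.27635898e-01 -3.65946090e-04  5.49793945e+02]
 [ 4.27635616e-01 -9.03950964e-01 -6.58781941e-04 -2.37265826e+02]
 [-6.12516128e-04  4.39015011e-04 -9.99999716e-01  2.55690983e+02]
 [ 0.00000000e+00  0.00000000e+00  0.00000000e+00  1.00000000e+00]]
charger (0.77, ((573.8182983398438, -217.67263793945312), (57.62224197387695, 40.12885284423828), 24.460979461669922), [[539.0, -211.0], [556.0, -248.0], 
[... 429 characters left out ...]
789062), (11.672100067138672, 38.055198669433594), 28.094572067260742), [[575.0, -192.0], [593.0, -225.0], [603.0, -220.0], [585.0, -186.0]])
lid_bar (0.78, ((534.18701171875, -199.85556030273438), (177.9584503173828, 211.43545532226562), 80.76322937011719), [[416.0, -271.0], [624.0, -305.0], [653.0, -129.0], [444.0, -95.0]])
chest_drawer0_handle (0.64, ((761.852783203125, 223.04234313964844), (42.69142150878906, 38.04833221435547), 48.06626510620117), [[733.0, 220.0], [762.0, 194.0], [790.0, 226.0], [762.0, 252.0]])
chest (0.71, ((540.2169799804688, 182.82855224609375), (210.0115509033203, 169.0511016845703), 89.2800521850586), [[454.0, 79.0], [623.0, 77.0], [626.0, 287.0], [457.0, 289.0]])
```

View pics/w1.png

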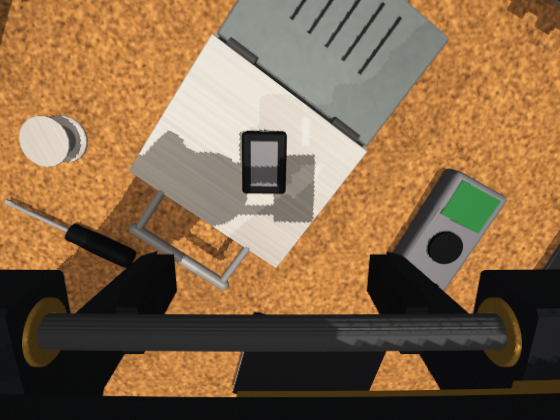

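```bash
python3 -m jog '0.2 0.2 -0.4 0 0 0; 0.29 0.24 -0.7 0 0 0; 0.29 0.24 -1 0 0 0' && python3 -m jog '0 0 -0.4 0 0 0; 0 0 -0.7 0 0 0; 0 0 -0.9 0 0 0;0 0 -1 0 0 0;0 0 -1 0 0 0' |head -4 && python3 -m jog '0 0 -0.04 0 0 0; 0 0 -0.08 0 0 0; 0 0 -0.08 0 0 0; 0 0 -0.08 0 0 0' && python3 -m jog '0 0 0 0 0 0; 0 0 0 0 0 0; 0 0 0 0 0 0; 0 0 0 0 0 0; 0 0 0 0 0 0; 0 0 0 0 0 0; 0 0 0 0 0 0' 0 15
```

```text
t: 3.7
tcp_pos: [574.6, -216.4, 174.9]
tool_rot: [-3.142, -0.002, 0.443]
contact_force: [-0.3, 0.3, 0.0]
opening: 88.1
gripper_force: 0.0
t: 4.2
tcp_pos: [572.6, -217.8, 94.9]
tool_rot: [-3.14, 0.001, 0.441]
contact_force: [0.2, 0.3, 0.1]
t: 4.6
tcp_pos: [573.4, -218.2, 89.8]
tool_rot: [3.141, -0.001, 0.441]
contact_force: [-0.5, -0.3, 1.1]
opening: 87.9
gripper_force: 0.0
t: 5.3
tcp_pos: [573.1, -218.1, 89.3]
tool_rot: [3.142, -0.0, 0.441]
contact_force: [0.3, 0.2, -0.0]
opening: 34.2
gripper_force: 0.0
```

```bash
python3 -m jog '0 0 0 0 0 0; 0 0 0 0 0 0'
python3 - <<'E'
from h import *
cv2.imwrite('pics/w2.png',cams.snapshot('wrist'))
E
```

```text
t: 5.5
tcp_pos: [573.1, -218.1, 89.3]
tool_rot: [3.141, 0.0, 0.441]
contact_force: [0.2, 0.0, -0.2]
opening: 18.5
gripper_force: 0.0
```

View pics/w2.png

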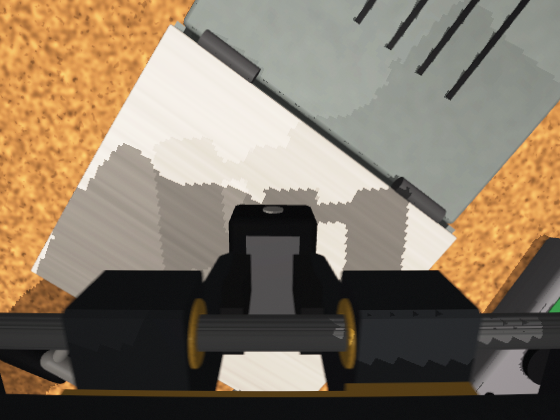

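```bash
python3 -m jog '0 0 0 0 0 0; 0 0 0 0 0 0;0 0 0 0 0 0;0 0 0 0 0 0'
python3 - <<'E'
from h import *
T=pose()
cv2.imwrite('pics/w3.png',cams.snapshot('wrist')); 
for n in ('charger',): print(rect('wrist',n,111,T),[(np.round(d['position'],1).tolist(),round(d['p'],2)) for d in cams.landmark_of('wrist',n)[:2]])
print(np.round(cams.camera_params('wrist')['tool_from_camera'],3))
E
```

```text
t: 5.95
tcp_pos: [573.1, -218.0, 89.4]
tool_rot: [3.142, -0.0, 0.441]
contact_force: [-0.0, -0.3, -0.8]
opening: 0.6
gripper_force: 0.0
(0.66, ((590.1766357421875, -210.1604461669922), (29.894737243652344, 38.90870666503906), 25.19683837890625), [[568.0, -199.0], [585.0, -234.0], [612.0, -221.0], [595.0, -186.0]]) [([573.0, -217.0, 81.9], 0.58)]
[[-1.00000e-03  9.62000e-01  2.73000e-01  7.23430e+01]
 [ 1.00000e+00  1.00000e-03 -1.00000e-03 -3.27000e-01]
 [-1.00000e-03  2.73000e-01 -9.62000e-01 -1.69066e+02]
 [ 0.00000e+00  0.00000e+00  0.00000e+00  1.00000e+00]]
```

View pics/w3.png

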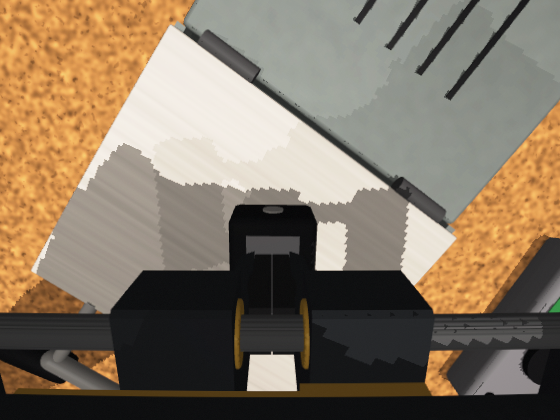

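Run:
```python
from h import *
p=cams.camera_params('wrist'); f=210/np.tan(np.radians(p['fov_y'])/2); print(f,p['cx'],p['cy'],p['dist_coeffs'])
K=np.array([[f,0,p['cx']],[0,f,p['cy']],[0,0,1]]); C=np.linalg.inv(np.array(p['tool_from_camera']))
def proj(q):
    c=C[:3,:3]@q+C[:3,3]; return cv2.projectPoints(np.array([[c[0],-c[1],-c[2]]]),np.zeros(3),np.zeros(3),K,np.array(p['dist_coeffs']))[0].ravel().round()
for q in ([0,0,0],[9,0,0],[0,0,-19],[9,0,-19],[28,20,-22],[28,-20,-22],[28,20,6],[-28,20,-22],[0,20,-22],[9,0,-40]): print(q,proj(np.array(q,float)))
```

```text
349.949633793949 271.4565167198924 212.04599017917627 [-0.0302388  0.         0.         0.         0.       ]
[0, 0, 0] [272. 257.]
[9, 0, 0] [272. 241.]
[0, 0, -19] [272. 273.]
[9, 0, -19] [272. 255.]
[28, 20, -22] [318. 218.]
[28, -20, -22] [226. 218.]
[28, 20, 6] [311. 202.]
[-28, 20, -22] [313. 329.]
[0, 20, -22] [315. 276.]
[9, 0, -40] [272. 276.]
```

Run:
```python
from h import *
im=cams.snapshot('scene'); a=cv2.resize(im[150:330,130:310],(540,540),interpolation=cv2.INTER_CUBIC); cv2.imwrite('pics/s2.png',a)
```

```text
(no output)
```

View pics/s2.png

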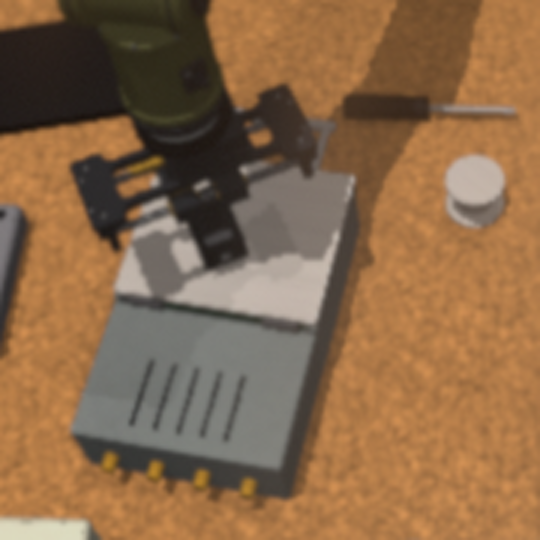

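Run:
```python
from h import *
T=pose()
for dz in (0,10,20,30):
    T2=T.copy(); T2[2,3]+=dz
    w=unproj('wrist',[[180,26],[454,236],[230,207],[316,207]],83,T2); v=unproj('wrist',[[230,207],[316,207]],111,T2)
    print(dz,np.round(w[:2,:2],1).tolist(),np.linalg.norm(w[0]-w[1]),np.linalg.norm(v[0]-v[1]),v.mean(0).round(1))
```

```text
0 [[655.6, -132.8], [623.1, -302.5]] 172.8036323215092 37.51600675160763 [ 603.  -204.5  111. ]
10 [[656.6, -129.7], [622.2, -309.1]] 182.655178786218 40.061058807587486 [ 600.6 -205.6  111. ]
20 [[657.6, -126.6], [621.3, -315.6]] 192.50672525092676 42.60611086356724 [ 598.2 -206.8  111. ]
30 [[658.6, -123.5], [620.5, -322.2]] 202.35827171563554 45.15116291954707 [ 595.8 -208.   111. ]
```

```bash
for i in 1; do python3 -m jog '0 0 -0.0125 0 0 0; 0 0 -0.0125 0 0 0'; python3 -m jog '0 0 -0.0125 0 0 0; 0 0 -0.0125 0 0 0'; python3 -m jog '0 0 -0.0125 0 0 0; 0 0 -0.0125 0 0 0'; done | grep -v tool_rot
```

```text
t: 6.35
tcp_pos: [573.2, -218.1, 88.5]
contact_force: [0.2, 0.3, 1.3]
opening: 0.1
gripper_force: 1.0
t: 6.55
tcp_pos: [573.2, -218.1, 88.5]
contact_force: [-1.4, 0.0, 8.1]
opening: 0.2
gripper_force: 4.6
t: 6.75
tcp_pos: [573.3, -218.1, 88.4]
contact_force: [-4.4, 2.0, 16.6]
opening: 0.4
gripper_force: 8.0
```

```bash
(python3 -m jog '0 0 0.05 0 0 0; 0 0 0.1 0 0 0;0 0 0.1 0 0 0;0 0 0.1 0 0 0;0 0 0.1 0 0 0;0 0 0.1 0 0 0;0 0 0.1 0 0 0;0 0 0.1 0 0 0' 1;  python3 -m jog '0 0 0 0 0 0; 0 0 0 0 0 0;0 0 0 0 0 0;0 0 0 0 0 0;0 0 0 0 0 0'; python3 -m jog '0 0 -0.05 0 0 0; 0 0 -0.1 0 0 0;0 0 -0.1 0 0 0';python3 -m jog '0 0 -0.025 0 0 0; 0 0 -0.05 0 0 0;0 0 -0.05 0 0 0'; python3 -m jog '0 0 -0.025 0 0 0; 0 0 -0.05 0 0 0;0 0 -0.05 0 0 0') | grep -v tool_rot
python3 - <<'E'
from h import *
T=pose()
cv2.imwrite('pics/w4.png',cams.snapshot('wrist'))
for n in ('charger','lid_hinge','lid_bar'): print([(np.round(d['position'],1).tolist(),round(d['p'],2)) for d in cams.landmark_of('wrist',n)[:2]])
E
```

```text
t: 7.55
tcp_pos: [573.1, -218.0, 94.2]
contact_force: [-1.0, -0.3, 0.3]
opening: 62.2
gripper_force: 0.0
t: 8.05
tcp_pos: [573.1, -218.1, 94.4]
contact_force: [-0.4, 1.0, 1.0]
opening: 88.3
gripper_force: 0.0
t: 8.35
tcp_pos: [572.5, -217.9, 85.5]
contact_force: [-0.1, -0.3, -0.8]
opening: 88.5
gripper_force: 0.0
t: 8.65
tcp_pos: [572.9, -218.0, 82.0]
contact_force: [0.1, 0.8, 0.4]
opening: 88.2
gripper_force: 0.0
t: 8.95
tcp_pos: [572.9, -218.0, 78.0]
contact_force: [0.4, 1.1, -0.0]
opening: 87.9
gripper_force: 0.0
[([567.8, -217.0, 82.9], 0.77), ([699.9, -225.9, -1.5], 0.16)]
[([640.6, -218.6, 76.1], 0.77)]
[]
```

View pics/w4.png

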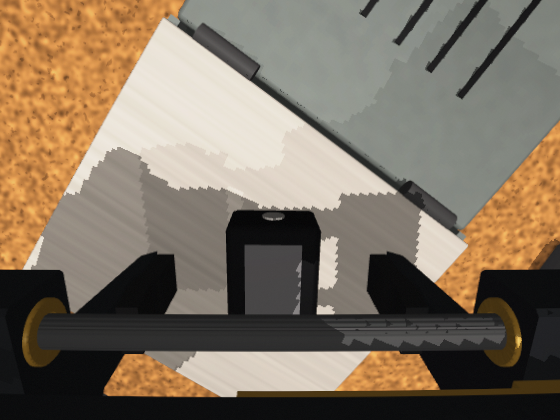

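```bash
python3 - <<'E'
from h import *
T=pose()
for dz in (0,10,20):
    T2=T.copy(); T2[2,3]+=dz
    w=unproj('wrist',[[165,18],[467,243]],83,T2); print(dz,w.round(1).tolist(),np.linalg.norm(w[0]-w[1]))
T[:3,3]=[549.8,-237.3,255.7]
for dz in (0,10,20):
    T2=T.copy(); T2[2,3]+=dz
    w=unproj('wrist',[[212,36],[366,148]],83,T2); print(dz,w.round(1).tolist(),np.linalg.norm(w[0]-w[1]))
E
(python3 -m jog '0 0 -0.025 0 0 0; 0 0 -0.05 0 0 0;0 0 -0.05 0 0 0'; python3 -m jog '0 0 -0.025 0 0 0; 0 0 -0.05 0 0 0;0 0 -0.05 0 0 0'; python3 -m jog '0 0 -0.025 0 0 0; 0 0 -0.05 0 0 0;0 0 -0.05 0 0 0') | grep -v tool_rot
```

```text
0 [[654.8, -129.1, 83.0], [623.7, -303.4, 83.0]] 177.01120394724995
10 [[655.8, -125.6, 83.0], [622.9, -310.5, 83.0]] 187.77584860819545
20 [[656.8, -122.1, 83.0], [622.0, -317.6, 83.0]] 198.54049326914097
0 [[653.1, -129.7, 83.0], [624.9, -303.0, 83.0]] 175.5844753032749
10 [[654.2, -127.5, 83.0], [625.2, -305.9, 83.0]] 180.72197766513412
20 [[655.4, -125.3, 83.0], [625.5, -308.7, 83.0]] 185.8594800269934
t: 9.45
tcp_pos: [572.8, -218.0, 74.0]
contact_force: [-0.8, 0.4, 0.4]
opening: 87.7
gripper_force: 0.0
t: 9.75
tcp_pos: [572.8, -218.0, 70.0]
contact_force: [0.4, 0.0, -0.0]
opening: 88.1
gripper_force: 0.0
t: 10.05
tcp_pos: [572.9, -218.0, 66.0]
contact_force: [-0.4, 0.0, -0.5]
opening: 88.1
gripper_force: 0.0
```

```bash
(python3 -m jog '0 0 0 0 0 0; 0 0 0 0 0 0;0 0 0 0 0 0; 0 0 0 0 0 0; 0 0 0 0 0 0; 0 0 0 0 0 0; 0 0 0 0 0 0; 0 0 0 0 0 0' 0 20;python3 -m jog '0 0 0.02 0 0 0; 0 0 0.04 0 0 0;0 0 0.1 0 0 0; 0 0 0.2 0 0 0;  0 0 0.2 0 0 0') | grep -v tool_rot
```

```text
t: 10.85
tcp_pos: [573.1, -218.1, 66.4]
contact_force: [0.5, -0.1, -0.2]
opening: 39.7
gripper_force: 20.0
t: 11.35
tcp_pos: [574.1, -218.4, 83.8]
contact_force: [-0.0, -0.3, -1.5]
opening: 39.8
gripper_force: 20.0
```

```bash
(python3 -m jog '0 0 0.4 0 0 0; 0 0 0.83 0 0 0;0 0 0.83 0 0 0'; python3 -m jog '0 0.3 0 0 0 -0.015; 0 0.65 0 0 0 -0.03; 0 1 0 0 0 -0.045'; python3 -m jog '0 0.35 0 0 0 -0.01; 0 0.7 0 0 0 -0.02; 0 1 0 0 0 -0.025';python3 -m jog '0 0.4 0 0 0 0; 0 0.7 0 0 0 0; 0 1 0 0 0 0';python3 -m jog '0 0.4 0 0 0 0; 0 0.7 0 0 0 0; 0 1 0 0 0 0';python3 -m jog '-0.1 0.4 0 0 0 0; -0.15 0.7 0 0 0 0; -0.16 0.9 0 0 0 0; -0.16 1 0 0 0 0;-0.16 1 0 0 0 0;-0.16 1 0 0 0 0') | tail -6
python3 - <<'E'
from h import *
T=pose()
cv2.imwrite('pics/w5.png',cams.snapshot('wrist'))
for n in ('charger','drawer_floor','chest','chest_drawer0_handle'): print(n,[(np.round(d['position'],1).tolist(),round(d['p'],2)) for d in cams.landmark_of('wrist',n)[:2]])
E
```

```text
t: 13.45
tcp_pos: [560.7, 180.1, 148.6]
tool_rot: [3.14, -0.0, -0.001]
contact_force: [-0.6, -0.7, -1.5]
opening: 40.1
gripper_force: 20.0
charger [([554.7, 181.0, 166.2], 0.9)]
drawer_floor [([596.2, 187.6, 83.0], 0.79)]
chest [([710.9, 187.2, -0.0], 0.59)]
chest_drawer0_handle [([488.1, 419.9, -1.9], 0.67)]
```

View pics/w5.png

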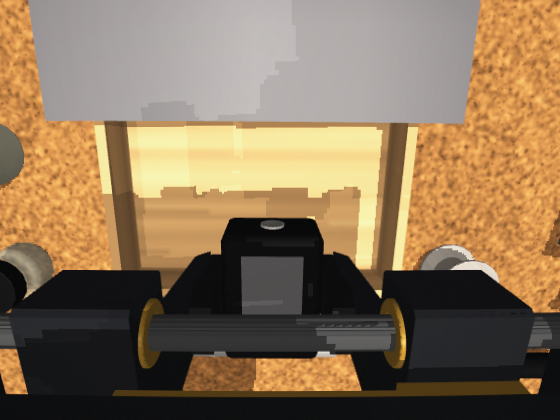

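```bash
python3 - <<'E'
from h import *
print(unproj('wrist',[[100,120],[440,124]],130,pose()).round(1).tolist())
E
(python3 -m jog '0 0.07 -0.3 0 0 0; 0 0.07 -0.6 0 0 0;0 0.07 -0.8 0 0 0;0 0.07 -0.9 0 0 0;0 0.07 -1 0 0 0;0 0.07 -1 0 0 0';python3 -m jog '0 0 -0.05 0 0 0; 0 0 -0.1 0 0 0;0 0 -0.1 0 0 0;0 0 -0.1 0 0 0'; python3 -m jog '0 0 -0.015 0 0 0; 0 0 -0.015 0 0 0'; python3 -m jog '0 0 -0.015 0 0 0; 0 0 -0.015 0 0 0') | grep -v tool_rot
```

```text
[[629.6, 271.6, 130.0], [627.3, 93.2, 130.0]]
t: 14.3
tcp_pos: [560.1, 187.2, 68.2]
contact_force: [0.4, -0.2, -1.0]
opening: 40.0
gripper_force: 20.0
t: 14.7
tcp_pos: [560.4, 187.6, 60.9]
contact_force: [0.2, 1.0, -1.7]
opening: 40.1
gripper_force: 20.0
t: 14.9
tcp_pos: [560.3, 187.5, 59.6]
contact_force: [-0.4, -0.4, -1.3]
opening: 40.0
gripper_force: 20.0
t: 15.1
tcp_pos: [560.4, 187.5, 58.3]
contact_force: [0.1, 0.0, -1.3]
opening: 39.5
gripper_force: 20.0
```

```bash
(python3 -m jog '0 0 -0.015 0 0 0; 0 0 -0.015 0 0 0';python3 -m jog '0 0 -0.0125 0 0 0; 0 0 -0.0125 0 0 0'; python3 -m jog '0 0 -0.0125 0 0 0; 0 0 -0.0125 0 0 0') | grep -v tool_rot
```

```text
t: 15.3
tcp_pos: [561.4, 187.6, 58.3]
contact_force: [-1.1, -0.2, 5.8]
opening: 39.7
gripper_force: 20.0
t: 15.5
tcp_pos: [562.4, 187.6, 58.3]
contact_force: [-0.0, -0.6, 12.3]
opening: 40.0
gripper_force: 20.0
t: 15.7
tcp_pos: [563.5, 187.6, 58.2]
contact_force: [-0.7, -1.6, 18.2]
opening: 39.5
gripper_force: 20.0
```

```bash
(python3 -m jog '0 0 0.025 0 0 0; 0 0 0.03 0 0 0';python3 -m jog '0 0 0 0 0 0; 0 0 0 0 0 0; 0 0 0 0 0 0; 0 0 0 0 0 0; 0 0 0 0 0 0' 0.8; python3 -m jog '0 0 0.1 0 0 0; 0 0 0.3 0 0 0; 0 0 0.6 0 0 0; 0 0 1 0 0 0'; python3 -m jog '0 0 0.3 0 0 0; 0 0 0.6 0 0 0; 0 0 0.6 0 0 0') | grep -v tool_rot
python3 - <<'E'
from h import *
T=pose()
cams.snapshot('wrist')
print(rect('wrist','charger',103,T))
for n in ('charger','drawer_floor','chest','chest_drawer0_handle'): print(n,[(np.round(d['position'],1).tolist(),round(d['p'],2)) for d in cams.landmark_of('wrist',n)[:2]])
cams.snapshot('top')
for n in ('charger','drawer_floor','chest','chest_drawer0_handle'): print(n,[(np.round(d['position'],1).tolist(),round(d['p'],2)) for d in cams.landmark_of('top',n)[:2]])
E
```

```text
t: 15.9
tcp_pos: [561.1, 187.6, 58.3]
contact_force: [0.2, -0.3, 3.2]
opening: 40.2
gripper_force: 20.0
t: 16.4
tcp_pos: [560.1, 187.5, 57.3]
contact_force: [0.5, -0.4, 1.2]
opening: 70.7
gripper_force: 0.0
t: 16.8
tcp_pos: [559.4, 187.2, 137.9]
contact_force: [0.2, -0.1, 0.2]
opening: 70.4
gripper_force: 0.0
t: 17.1
tcp_pos: [562.6, 188.2, 189.3]
contact_force: [0.7, -0.9, -0.9]
opening: 70.7
gripper_force: 0.0
(0.68, ((562.37158203125, 188.15634155273438), (39.91835403442383, 59.08507537841797), 88.9393539428711), [[532.0, 169.0], [592.0, 168.0], [592.0, 208.0], [533.0, 209.0]])
charger [([556.0, 191.0, 79.4], 0.64)]
drawer_floor [([600.1, 185.1, 80.4], 0.77)]
chest [([713.5, 188.3, -1.0], 0.64)]
chest_drawer0_handle [([465.5, 190.4, 97.8], 0.57)]
charger [([559.5, 188.2, 76.5], 0.76)]
drawer_floor [([602.1, 192.4, 74.4], 0.82), ([374.2, -42.5, 2.3], 0.53)]
chest [([712.1, 187.4, 0.1], 0.76)]
chest_drawer0_handle [([466.9, 188.5, 100.3], 0.96), ([595.6, 435.3, 0.5], 0.28)]
```

```bash
(python3 -m jog '-0.4 0 0 0 0 0; -0.8 0 0 0 0 0; -0.9 0 0 0 0 0' 0; python3 -m jog '-0.4 0 0 0 0 0; -0.7 0 0 0 0 0; -0.82 0 0 0 0 0;-0.82 0 0 0 0 0'; python3 -m jog '0 0 -0.4 0 0 0; 0 0 -0.75 0 0 0; 0 0 -1 0 0 0'; python3 -m jog '0 0 -0.3 0 0 0; 0 0 -0.5 0 0 0; 0 0 -0.62 0 0 0; 0 0 -0.62 0 0 0'; python3 -m jog '0.1 0 0 0 0 0; 0.2 0 0 0 0 0; 0.3 0 0 0 0 0; 0.4 0 0 0 0 0; 0.5 0 0 0 0 0; 0.6 0 0 0 0 0; 0.7 0 0 0 0 0; 0.8 0 0 0 0 0') | grep -v tool_rot
```

```text
t: 17.95
tcp_pos: [484.4, 187.4, 185.2]
contact_force: [0.5, 0.1, -0.0]
opening: 48.2
gripper_force: 0.0
t: 18.35
tcp_pos: [422.4, 187.7, 185.7]
contact_force: [0.0, -0.7, 0.9]
opening: 16.6
gripper_force: 0.0
t: 18.65
tcp_pos: [424.8, 187.7, 104.1]
contact_force: [0.1, -0.2, -0.3]
opening: 0.6
gripper_force: 0.0
t: 19.05
tcp_pos: [423.6, 187.4, 54.8]
contact_force: [-0.3, -0.3, 0.7]
opening: 0.3
gripper_force: 0.0
t: 19.85
tcp_pos: [487.3, 187.4, 55.9]
contact_force: [-1.3, -0.2, 0.8]
opening: 0.8
gripper_force: 0.7
```

```bash
(python3 -m jog '0.1 0 0 0 0 0; 0.2 0 0 0 0 0; 0.3 0 0 0 0 0; 0.4 0 0 0 0 0; 0.5 0 0 0 0 0; 0.6 0 0 0 0 0; 0.7 0 0 0 0 0; 0.75 0 0 0 0 0'; python3 -m jog '0.04 0 0 0 0 0; 0.08 0 0 0 0 0; 0.08 0 0 0 0 0';  python3 -m jog '0.025 0 0 0 0 0; 0.05 0 0 0 0 0; 0.05 0 0 0 0 0') | grep -v tool_rot
```

```text
t: 20.65
tcp_pos: [548.0, 187.6, 55.9]
contact_force: [-1.1, -1.0, -0.6]
opening: 0.8
gripper_force: 0.6
t: 20.95
tcp_pos: [553.9, 187.8, 56.1]
contact_force: [0.5, -0.1, -0.1]
opening: 0.6
gripper_force: 0.0
t: 21.25
tcp_pos: [557.5, 187.9, 56.0]
contact_force: [0.1, -0.0, 0.8]
opening: 0.3
gripper_force: 0.1
```

```bash
(python3 -m jog '0.025 0 0 0 0 0; 0.05 0 0 0 0 0';  python3 -m jog '0.025 0 0 0 0 0; 0.05 0 0 0 0 0';  python3 -m jog '0.025 0 0 0 0 0; 0.025 0 0 0 0 0';  python3 -m jog '0.025 0 0 0 0 0; 0.025 0 0 0 0 0') | grep -v tool_rot
python3 - <<'E'
from h import *
for c in ('scene','top'):
  im=cams.snapshot(c)
  for n in ('drawer_floor','chest','chest_drawer0_handle'): print(n,[(np.round(d['position'],1).tolist(),round(d['p'],2)) for d in cams.landmark_of(c,n)[:2]])
E
```

```text
t: 21.45
tcp_pos: [561.0, 187.8, 56.0]
contact_force: [-3.1, 0.2, 0.6]
opening: 0.3
gripper_force: 1.8
t: 21.65
tcp_pos: [560.9, 187.7, 55.8]
contact_force: [-11.9, 0.3, 10.0]
opening: 0.7
gripper_force: 5.9
t: 21.85
tcp_pos: [560.8, 187.7, 55.7]
contact_force: [-13.0, 1.6, 10.1]
opening: 0.5
gripper_force: 6.4
t: 22.05
tcp_pos: [560.8, 187.7, 55.6]
contact_force: [-16.6, 0.8, 14.3]
opening: 0.3
gripper_force: 8.2
drawer_floor []
chest [([712.2, 187.2, -2.9], 0.58)]
chest_drawer0_handle [([575.1, 190.4, 90.9], 0.68), ([748.0, 209.7, 127.5], 0.49)]
drawer_floor []
chest [([712.2, 188.4, -1.2], 0.74), ([640.1, -216.8, 80.6], 0.55)]
chest_drawer0_handle [([577.6, 188.8, 104.0], 0.57)]
```

```bash
(python3 -m jog '-0.3 0 0 0 0 0; -0.6 0 0 0 0 0; -0.6 0 0.5 0 0 0; -0.6 0 1 0 0 0' 0.45; python3 -m jog '0 0 0.5 0 0 0.02; 0 0 1 0 0 0.04; 0 0 1 0 0 0.06'; python3 -m jog '-0.3 -0.5 0 0 0 0.02; -0.5 -1 0 0 0 0.04; -0.5 -1 0 0 0 0.06';python3 -m jog '-0.3 -0.5 0 0 0 0.02; -0.46 -1 0 0 0 0.04; -0.46 -1 0 0 0 0.06') | grep -v gripper
python3 -c "
from h import *
s=arm.get_state(); print(s['joint_pos'].round(3),s['tool_rot'])"
```

```text
t: 22.85
tcp_pos: [520.1, 187.2, 136.1]
tool_rot: [3.14, 0.002, 0.002]
contact_force: [1.2, 0.8, -0.3]
opening: 30.3
t: 23.15
tcp_pos: [525.4, 188.7, 221.6]
tool_rot: [3.141, -0.013, 0.382]
contact_force: [0.5, 0.2, -0.7]
opening: 39.6
t: 23.45
tcp_pos: [478.9, 100.5, 216.0]
tool_rot: [3.139, 0.005, 0.752]
contact_force: [-0.1, 0.3, 0.5]
opening: 39.8
t: 23.75
tcp_pos: [442.0, 20.9, 215.8]
tool_rot: [-3.141, 0.005, 1.128]
contact_force: [0.7, -0.0, -0.2]
opening: 39.7
[ 0.051  0.47  -0.303  2.085  0.241  0.623 -0.861] [-3.14131063  0.00530768  1.12825725]
```

```bash
(python3 -m jog '0 -0.5 0 0 0 0.02; 0 -1 0 0 0 0.042; 0 -1 0 0 0 0.042';python3 -m jog '0 -0.5 0 0 0 0; 0 -1 0 0 0 0; 0 -1 0 0 0 0'; python3 -m jog '-0.05 -0.4 0 0 0 0; -0.05 -0.55 0 0 0 0; -0.05 -0.55 0 0 0 0; -0.05 -0.55 0 0 0 0') | tail -6
python3 - <<'E'
from h import *
s=arm.get_state(); print(s['joint_pos'].round(3)); T=pose()
cv2.imwrite('pics/w6.png',cams.snapshot('wrist'))
for n in ('lid_bar','lid_hinge'): print(n,[(np.round(d['position'],1).tolist(),round(d['p'],2)) for d in cams.landmark_of('wrist',n)[:2]])
r=cams.masks_of('wrist','lid_bar'); print([x['p'] for x in r][:2]); m=r[0]['mask']; ys,xs=np.where(m); print(xs.min(),xs.max(),ys.min(),ys.max(),m.sum())
E
```

```text
t: 24.75
tcp_pos: [440.8, -175.1, 216.0]
tool_rot: [3.141, -0.001, 1.396]
contact_force: [0.5, 0.5, 0.4]
opening: 39.8
gripper_force: 0.0
[ 0.551  0.516 -0.41   1.999  0.314  0.687 -0.231]
lid_bar [([439.5, -180.4, 78.6], 0.77)]
lid_hinge [([640.4, -219.7, 78.5], 0.58)]
[0.87]
264 511 98 293 31692
```

View pics/w6.png

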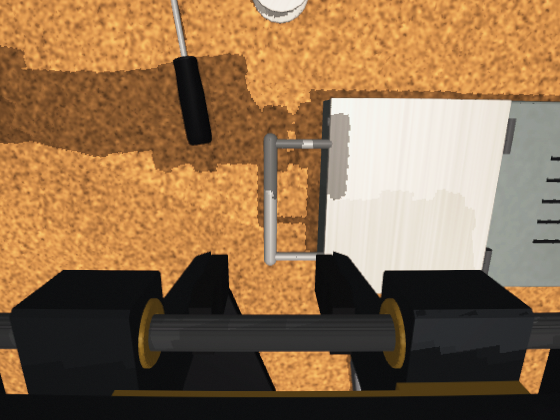

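Run:
```python
from h import *
T=pose(); w=unproj('wrist',[[270,143],[273,257],[271,200]],80,T); print(w.round(1).tolist(), np.linalg.norm(w[0]-w[1]))
h=unproj('wrist',[[325,98],[330,284]],81,T); print(h.round(1).tolist())
R=T[:3,:3]; print(((w-T[:3,3])@R).round(1))
```

```text
[[449.2, -129.2, 80.0], [433.6, -233.7, 80.0], [441.3, -179.0, 80.0]] 105.67803638204036
[[500.6, -100.6, 81.0], [482.9, -270.4, 81.0]]
[[ 46.6   0.6 136.1]
 [-59.    3.2 136. ]
 [ -3.8   1.4 136. ]]
```

```bash
(python3 -m jog '0 -0.08 -0.4 0 0 0; 0 -0.08 -0.8 0 0 0; 0 -0.08 -1 0 0 0';python3 -m jog '0 0 -0.3 0 0 0; 0 0 -0.6 0 0 0; 0 0 -0.8 0 0 0; 0 0 -0.9 0 0 0'; python3 -m jog '0 0 -0.1 0 0 0; 0 0 -0.2 0 0 0; 0 0 -0.3 0 0 0; 0 0 -0.3 0 0 0;0 0 -0.3 0 0 0'; python3 -m jog '0 0 0 0 0 0; 0 0 0 0 0 0;0 0 0 0 0 0;0 0 0 0 0 0;0 0 0 0 0 0;0 0 0 0 0 0' 0 20)
```

```text
t: 25.25
tcp_pos: [439.4, -182.0, 134.1]
tool_rot: [-3.139, -0.001, 1.397]
contact_force: [0.3, 0.6, -0.3]
opening: 39.7
gripper_force: 0.0
t: 25.65
tcp_pos: [440.1, -181.8, 62.8]
tool_rot: [-3.14, -0.001, 1.397]
contact_force: [-0.6, -0.0, 0.3]
opening: 39.9
gripper_force: 0.0
t: 26.15
tcp_pos: [440.3, -182.9, 40.0]
tool_rot: [3.141, 0.0, 1.396]
contact_force: [-0.1, 0.0, 0.5]
opening: 39.7
gripper_force: 0.0
t: 26.75
tcp_pos: [438.1, -182.6, 39.9]
tool_rot: [-3.138, 0.001, 1.396]
contact_force: [-5.2, 1.8, 5.7]
opening: 11.1
gripper_force: 20.0
```

```bash
(python3 -m jog '-0.03 0 0.01 0 0 0;-0.03 0 0.01 0 0 0'; python3 -m jog '0 0 0.13 0 0 0; 0.01 0 0.26 0 0 0; 0.03 0 0.38 0 0 0; 0.05 -0.01 0.51 0 0 0; 0.05 -0.01 0.51 0 0 0') | grep -v tool_rot
python3 - <<'E'
from h import *
cams.snapshot('scene')
print([(np.round(d['position'],1).tolist(),round(d['p'],2)) for d in cams.landmark_of('scene','lid_bar')[:2]])
E
```

```text
t: 26.95
tcp_pos: [438.2, -182.6, 40.6]
contact_force: [-1.4, 1.7, -1.1]
opening: 11.4
gripper_force: 20.0
t: 27.45
tcp_pos: [443.0, -183.6, 82.9]
contact_force: [0.0, 2.3, -2.2]
opening: 10.4
gripper_force: 20.1
[]
```

```bash
(python3 -m jog '0.03 0 0.12 0 0 0; 0.06 -0.01 0.25 0 0 0; 0.1 -0.02 0.37 0 0 0; 0.15 -0.03 0.49 0 0 0'; python3 -m jog '0.05 -0.01 0.12 0 0 0; 0.11 -0.02 0.23 0 0 0; 0.17 -0.03 0.34 0 0 0; 0.24 -0.04 0.45 0 0 0; 0.31 -0.05 0.55 0 0 0; 0.39 -0.07 0.65 0 0 0; 0.48 -0.08 0.75 0 0 0; 0.57 -0.1 0.84 0 0 0';python3 -m jog '0 0 0 0 0 0') | grep -v tool_rot
```

```text
t: 27.95
tcp_pos: [455.0, -185.9, 120.8]
contact_force: [1.9, 1.3, -3.0]
opening: 10.8
gripper_force: 20.3
t: 28.75
tcp_pos: [503.7, -194.6, 187.8]
contact_force: [11.1, -0.8, -15.2]
opening: 10.3
gripper_force: 21.0
t: 28.85
tcp_pos: [504.4, -194.7, 188.2]
contact_force: [9.2, -1.2, -12.6]
opening: 10.7
gripper_force: 20.7
```

```bash
(python3 -m jog '0.02 0 -0.02 0 0 0; 0.02 0 -0.02 0 0 0;0.02 0 -0.02 0 0 0'; python3 -m jog '0.1 -0.02 0.08 0 0 0; 0.19 -0.03 0.17 0 0 0; 0.29 -0.05 0.24 0 0 0; 0.39 -0.07 0.31 0 0 0; 0.5 -0.09 0.37 0 0 0; 0.61 -0.11 0.43 0 0 0; 0.72 -0.13 0.48 0 0 0; 0.84 -0.15 0.53 0 0 0';python3 -m jog '0 0 0 0 0 0; 0 0 0 0 0 0') | grep -v tool_rot
```

```text
t: 29.15
tcp_pos: [501.8, -194.3, 186.0]
contact_force: [3.2, -0.8, -6.6]
opening: 10.5
gripper_force: 20.3
t: 29.95
tcp_pos: [567.3, -206.1, 226.4]
contact_force: [4.6, -0.5, -16.6]
opening: 10.1
gripper_force: 21.1
t: 30.15
tcp_pos: [567.4, -206.1, 226.6]
contact_force: [5.4, -1.0, -19.6]
opening: 9.7
gripper_force: 21.2
```

```bash
(python3 -m jog '0.01 0 -0.02 0 0 0; 0.01 0 -0.03 0 0 0'; python3 -m jog '0.12 -0.02 0.03 0 0 0; 0.24 -0.04 0.06 0 0 0; 0.36 -0.06 0.08 0 0 0; 0.48 -0.08 0.1 0 0 0; 0.6 -0.1 0.12 0 0 0; 0.7 -0.12 0.13 0 0 0; 0.8 -0.135 0.13 0 0 0; 0.85 -0.145 0.13 0 0 0';python3 -m jog '0 0 0 0 0 0; 0 0 0 0 0 0; 0 0 0 0 0 0') | grep -v tool_rot
python3 - <<'E'
from h import *
for c in ('scene','top','wrist'):
  im=cams.snapshot(c); cv2.imwrite(f'pics/{c}7.png',im)
  for n in ('lid_bar','lid_hinge'): print(c,n,[(np.round(d['position'],1).tolist(),round(d['p'],2)) for d in cams.landmark_of(c,n)[:2]])
E
```

```text
t: 30.35
tcp_pos: [568.2, -206.4, 226.6]
contact_force: [-1.3, 0.1, -0.5]
opening: 9.6
gripper_force: 19.8
t: 31.15
tcp_pos: [638.1, -218.9, 237.9]
contact_force: [-1.4, -3.3, 3.6]
opening: 9.1
gripper_force: 19.4
t: 31.45
tcp_pos: [637.3, -218.7, 237.8]
contact_force: [-1.2, -4.1, 4.3]
opening: 9.2
gripper_force: 19.3
scene lid_bar [([635.8, -217.2, 289.7], 0.57), ([577.6, 191.9, 92.9], 0.25)]
scene lid_hinge [([638.4, -218.1, 80.0], 0.95)]
top lid_bar [([639.0, -219.8, 284.1], 0.77), ([321.9, -405.6, 2.5], 0.62)]
top lid_hinge [([639.7, -219.8, 77.6], 0.91)]
wrist lid_bar [([638.8, -218.9, 282.0], 0.71)]
wrist lid_hinge []
```

```bash
(python3 -m jog '0.01 0 0 0 0 0; 0.02 0 0 0 0 0; 0.02 0 0 0 0 0;0.02 0 0 0 0 0;0.02 0 0 0 0 0;0.02 0 0 0 0 0;0.02 0 0 0 0 0;0.02 0 0 0 0 0';python3 -m jog '0 0 0 0 0 0; 0 0 0 0 0 0; 0 0 0 0 0 0')
python3 - <<'E'
from h import *
im=cams.snapshot('scene'); cv2.imwrite('pics/s8.png',cv2.resize(im,(784,588)))
E
```

```text
t: 32.7
tcp_pos: [638.8, -219.0, 237.8]
tool_rot: [3.14, 0.002, 1.395]
contact_force: [-1.1, -3.8, 5.2]
opening: 9.1
gripper_force: 19.3
t: 33.0
tcp_pos: [638.8, -219.0, 237.8]
tool_rot: [3.14, 0.002, 1.395]
contact_force: [-0.4, -3.5, 5.3]
opening: 9.2
gripper_force: 19.3
```

View pics/s8.png

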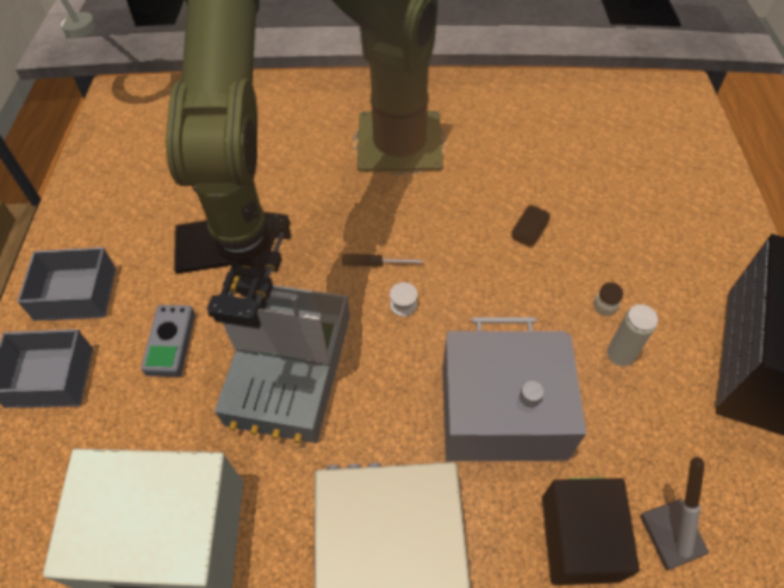

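The picture shows the lid standing upright over its hinge (about 275,330) with the gripper on the bar (about 245,295). The drawer is shut (handle at 503,321), and the bystanders are where they were. Handing in.

```bash
python3 -c "
from cell import order
print(order.job_done())"
```

```text
the job is handed in; nothing more can be done
None
```

I handed the job in: the charger is lying flat in the shut drawer, and the gripper is holding the lid by its bar at about its balance point, with the bar measured within 3 mm of straight above the hinge; the interface did not report a verdict.

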